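Open the counter pastry bin for the day

ROBOT

A 6-joint arm with a two-finger parallel gripper is mounted at the origin on a cart in front of the work surface, level with it; the furniture and walls round the work are solid. World frame = base frame: x ahead of the robot, y to its left, z up, the work surface at z = 0. Lengths are in m, angles in rad, forces in N, time in s.
With the tool pointing down it reaches from about 0.35 to 1 m from the base axis. Payload 7.1 kg.
Tool frame: the origin (TCP) lies between the finger pads; the fingertips stand 22 mm ahead of it and the grasp point (between the pads) lies 3 mm ahead of it; z points along the fingers, y is the line along which they close (so a half turn about z gives the same grasp; the last joint's range is limited). The gripper opens to 85 mm and grips with 20 to 120 N. Pads are 22 mm wide; open, the fingers measure 114 mm over their backs; the gripper's body (76 mm by 85 mm) begins 54 mm behind the grasp point. The pads swing forward as they close: fully open they stand 13 mm farther back than shut.
Start: joints at [1.171, 0.423, 1.63, -0, 1.089, -0.019], TCP at [0.232, 0.58, 0.253] pointing down, gripper open.
Joint ranges: [-3, 3], [-0.9, 2.11], [0.09, 2.58], [-1.31, 4.45], [0.11, 2.69], [-2.54, 2.54]. Speed limits (rad/s): [2.39, 2.39, 3.01, 3.14, 3.14, 3.14].

INTERFACE

Orientations are given as a rotation vector (axis times angle).
In Python, from rig import manip gives the robot as it stands. The module is installed in compiled form; this text tells all that it offers. Calls block until the motion is done:
- manip.move_to(position, orientation): joint-space move of the TCP to a pose.
- manip.servo_line(position, orientation=None, rate=0.15): straight line of the TCP; orientation=None keeps the orientation; rate is the mean speed in m/s.
- manip.set_joints(angles): joint-space move.
- manip.command_gripper(opening, f_grip=None): finger opening in m; f_grip is the grip in N (None keeps the last); returns when the fingers have stopped.
- manip.hold(seconds).
- manip.solve_ik(position, orientation): joint angles nearest the present ones, or None.
- manip.camera(name): name is "scene" or "top" or "wrist"; returns a dict with "image" (480x640x3 uint8, red, green, blue), "fx", "fy", "cx", "cy" (pixels), "k1" (the pictures are not rectified: a ray, as slopes to the right and down, at radius r is drawn at 1 + k1 r^2 times it, then the intrinsics apply), "cam_to_world" (4x4, takes a point from camera to world coordinates); the wrist camera has in their place "mount" (4x4, takes a point from camera to tool coordinates, whose origin is the TCP and whose axes are the flange's). Camera axes: x right, y down, z forward; pixel columns grow to the right and rows downward; lengths in m; the calibration is good to about 2 mm. A picture is of the moment at which its call begins: read the wrist's pose just before it. There is no depth.
A pose or a line that the arm cannot do raises manip.IKError and nothing moves.
- manip.sign_off(): hands the job in; it is judged then, once.
Readings, each from a call of its own:
- manip.get_time(): time.
- manip.get_joint_positions(): joint angles.
- manip.get_joint_vel(): joint speeds.
- manip.get_tau(): joint torques, N m.
- manip.get_position(): TCP position.
- manip.get_ee_rot(): TCP orientation.
- manip.get_contact_force(): force on the tool from outside, world axes, zero at the start.
- manip.get_torque(): the same for the moment, N m.
- manip.get_width(): finger opening in m.
- manip.get_grip_force(): force on a finger pad.
Only numpy, scipy, OpenCV 4.12 (cv2) and the standard library are available. Lean on these libraries where they do the work, as an engineer would, in place of code of your own. Each camera call takes 0.05 s, during which the arm holds its last target. There are 200 camera calls.

TASK

Open the wooden pastry bin for the morning's trade: with a fingertip, push the knob of its brass bolt fully back, away from the staple, then hook the fingertips under the lid's front lip and flip the lid up and over past upright, so that it stays open by itself, leaning back on its hinges. Nothing is to be picked up: the bin keeps its place on the counter, the pastries stay in it, and the things standing around it are left alone. Be gentle; do not force the lid or the bolt.

Things in the scene. Friction and masses are not known exactly. Their poses are not given: they have to be found in the camera images.
- bin: loose, heavy (2.5 to 4 kg) light-wood pastry bin, 170 mm deep (x), 320 wide (y), rim 90 high, walls 10, closed by a lid 10 mm thick (underside at 91, top at 101 mm) of light wood round a clear pane. Origin: centre of the underside; x to the back (hinge side), the front faces the robot's left, more or less turned to the robot; y along the width, to the left; z up.
- lid (a joint): lid hinge, rad: 0 shut, 1.95 leaning back against the hinges' stop. Free hinge, no spring: below about 1.57 (upright) the lid falls shut, beyond it falls open and stays. Lid 0.33 kg: about 2 N upward at the lip lifts it once the bolt is drawn; with the bolt shot it lifts by 2 mm and no more.
- lid_hinge (a point): middle of the lid's hinge line, at the top of the bin's back wall: 89 mm behind the bin's origin, 95 mm above the counter. The hinge line runs along the bin's y. The point turns with the lid; with the lid shut its axes are parallel to the bin's. Beyond it stand the till and, to the robot's right, the glass display case, both fixed and tall: keep the arm clear of them.
- lid_lip (a point): middle of the lower front edge of the lid's finger lip: a rail 120 mm wide (along y), 10 mm thick, in the middle of the lid's front edge, 20 mm proud of the bin's front face, with clear space below it down to the counter. This edge is 194 mm from the hinge line; it moves with the lid, up to 0.29 m above the counter.
- bolt (a joint): brass barrel bolt on the left half of the bin's front face (the end far from the robot), m: 0 fully shot (through the brass staple that hangs from the lid's front edge), 0.026 fully drawn, to the end stop. It slides along the bin's +y (away from the robot) and stays where it is left; friction about 1.2 N (a push of 15 to 30 N slides the bin). From 0.013 on the lid is free.
- bolt_knob (a point): centre of the ball (14 mm across) on the bolt's knob: 45 mm out from the bin's front face, 74 mm above the counter, on a stem 7 mm thick; with the bolt shot 112 mm to the left (bin's +y) of the bin's middle; it moves with the bolt. The staple, 32 mm to the right (-y) of it, and the lip reach only 20 mm out from the face: clear space from above on both sides of the ball.
- bun0: round pastry, 95 mm across, 32 mm high, lying in the right end (-y) of the bin; origin: centre of its underside
- bun1: the same, in the middle of the bin
- bun2: the same, in the left end (+y) of the bin
- tongs: steel serving tongs, 330x65x39 mm, lying on the counter to the robot's right of the bin; origin: centre of the underside, x along the length. Bystander.
- bell: counter bell, 84 mm across, 61 mm high, behind the bin, to the robot's right; origin: centre of the underside. Bystander.
- reader: payment terminal, 155x72x24 mm, lying to the robot's right of the bin; origin: centre of the underside. Bystander.

How it is judged:
By the outcome, as a careful person would: the job done as asked, in the order asked, and still so for the second after the job is handed in, with the robot touching nothing.
It also fails if it takes over 58 s, if anything falls off the work surface, if the arm or the gripper's body presses on something with over 40 N, if the wrist force passes 120 N, or if a joint passes its speed limit or range.

## Working session

There is one attempt and no reset: what is moved stays moved. The work goes in short steps, each a Python script; the robot and the scene stay as the last script left them, time stands still between calls to the robot, and variables do not carry over. Pictures are saved under pics/ and viewed, at most 10 in all, crops included, and the job is handed in when it is done.

```bash
mkdir -p pics; cat > h.py <<'E'
import numpy as np, cv2
from rig import manip
from scipy.spatial.transform import Rotation as R
def cam(name):
    T=None
    if name=="wrist":
        T=np.eye(4); T[:3,3]=manip.get_position(); T[:3,:3]=R.from_rotvec(manip.get_ee_rot()).as_matrix()
    c=manip.camera(name)
    c["T"]=T@c["mount"] if T is not None else np.array(c["cam_to_world"])
    c["K"]=np.array([[c["fx"],0,c["cx"]],[0,c["fy"],c["cy"]],[0,0,1]]); c["D"]=np.array([c["k1"],0,0,0.])
    return c
def ray(c,px):
    u=cv2.undistortPoints(np.array(px,float).reshape(-1,1,2),c["K"],c["D"])[:,0]
    return c["T"][:3,3],np.c_[u,np.ones(len(u))]@c["T"][:3,:3].T
def plane(c,px,z):
    o,d=ray(c,px); return o+d*((z-o[2])/d[:,2])[:,None]
def proj(c,P):
    P=np.asarray(P,float).reshape(-1,3); Ti=np.linalg.inv(c["T"])
    return cv2.projectPoints(P@Ti[:3,:3].T+Ti[:3,3],np.zeros(3),np.zeros(3),c["K"],c["D"])[0][:,0]
def save(c,n): cv2.imwrite("pics/"+n+".png",c["image"][:,:,::-1])
E
python3 - <<'E'
from h import *
import pickle
for n in ["scene","top","wrist"]:
    c=cam(n); save(c,n+"0"); pickle.dump(c,open(n+"0.pkl","wb")); print(n,c["T"].round(3).tolist(),c["fx"],c["k1"])
print(manip.get_ee_rot(),manip.get_time())
E
```

```text
scene [[0.822, -0.244, 0.514, -0.107], [-0.568, -0.389, 0.725, -0.969], [0.023, -0.888, -0.458, 0.658], [0.0, 0.0, 0.0, 1.0]] 433.6345734670576 -0.0483892633027805
top [[-0.085, -0.973, 0.214, 0.298], [-0.996, 0.084, -0.013, -0.064], [-0.005, -0.214, -0.977, 1.199], [0.0, 0.0, 0.0, 1.0]] 502.93217301381907 -0.029396141842100137
wrist [[0.371, 0.892, 0.26, 0.165], [0.929, -0.356, -0.105, 0.608], [-0.001, 0.28, -0.96, 0.373], [0.0, 0.0, 0.0, 1.0]] 331.2901889031534 -0.010034190573265806
[-5.94446764e-01 -3.08459623e+00  1.87333407e-03] 0.15
```

View pics/top0.png

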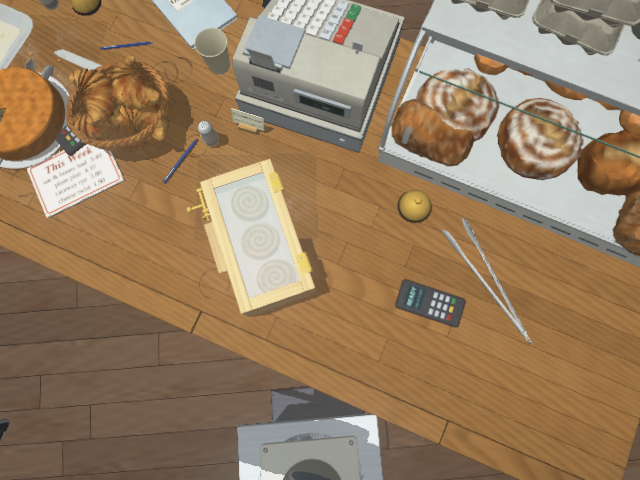

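View pics/scene0.png

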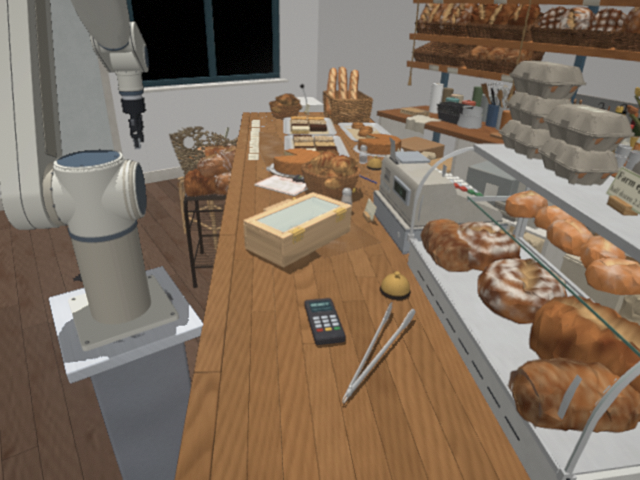

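The top view shows the bin with lid corners near (201,181), (270,161), (314,290) and (243,312). The bolt knob is near (192,209) and the lip is on the left side near (215,250). I'll zoom in to refine this.

```bash
python3 - <<'E'
from h import *
import pickle
c=pickle.load(open("top0.pkl","rb")); im=c["image"][:,:,::-1]
a=cv2.resize(im[150:325,175:325],None,fx=3.4,fy=3.4,interpolation=cv2.INTER_CUBIC)
cv2.imwrite("pics/crop1.png",a)
E
```

```text
(no output)
```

View pics/crop1.png

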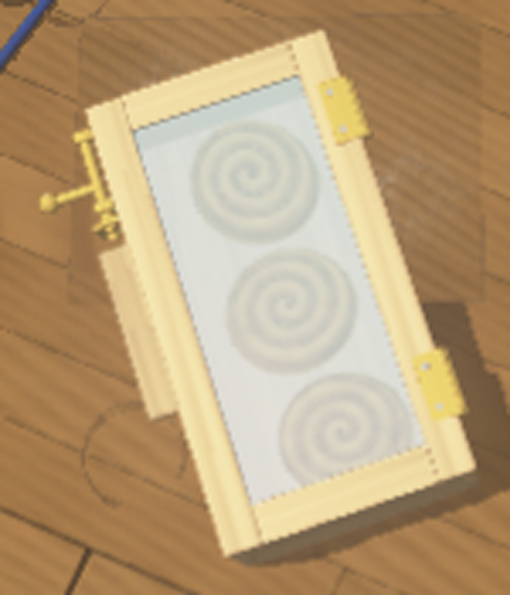

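The crop shows the lid-top corners at about (86,108), (325,31), (475,467) and (227,555), the knob ball at (47,203), and the lip's outer edge from (101,254) to (150,417).

```bash
python3 - <<'E'
from h import *
import pickle
c=pickle.load(open("top0.pkl","rb"))
f=lambda q:(np.array(q,float)+.5)/3.4-.5+[175,150]
P=plane(c,f([[86,108],[325,31],[475,467],[227,555]]),.101)
print(P.round(4).tolist())
s=lambda a,b:np.linalg.norm(P[a]-P[b]).round(4)
print("sides FL-BL,FR-BR,FL-FR,BL-BR",s(0,1),s(3,2),s(0,3),s(1,2))
ey=(P[0]+P[1]-P[2]-P[3])[:2]; yaw=np.arctan2(ey[1],ey[0])-np.pi/2
print("yaw",yaw)
ex=np.array([np.cos(yaw),np.sin(yaw)]); ey=np.array([-ex[1],ex[0]])
o=P.mean(0)[:2]; print("centre",o)
b=lambda p:((p[:,:2]-o)@np.c_[ex,ey]).round(4).tolist()
print("corners",b(P)); 
print("knob",plane(c,f([[47,203]]),.074),b(plane(c,f([[47,203]]),.074)))
print("lip",b(plane(c,f([[101,254],[150,417]]),.101)))
# contour-based check of yellow knob / other camera
s=pickle.load(open("scene0.pkl","rb")); 
W=lambda x,y,z:np.r_[o+ex*x+ey*y,z]
print(proj(s,[W(-.085,.16,.101),W(.085,.16,.101),W(.085,-.16,.101),W(-.085,-.16,.101)]).round(1).tolist())
im=s["image"][:,:,::-1][175:285,230:370]
cv2.imwrite("pics/crop2.png",cv2.resize(im,None,fx=5,fy=5,interpolation=cv2.INTER_CUBIC))
E
```

```text
[[0.7032, 0.1987, 0.101], [0.7442, 0.0339, 0.101], [0.4377, -0.0444, 0.101], [0.3949, 0.118, 0.101]]
sides FL-BL,FR-BR,FL-FR,BL-BR 0.1699 0.1679 0.3187 0.3163
yaw -1.31779928753992
centre [0.5699703  0.07656039]
corners [[-0.0849, 0.1596], [0.0849, 0.158], [0.084, -0.1584], [-0.084, -0.1592]]
knob [[0.64697772 0.23400095 0.074     ]] [[-0.1332, 0.114]]
lip [[-0.104, 0.0581], [-0.1047, -0.0575]]
[[313.2, 192.2], [352.2, 205.5], [283.4, 238.2], [243.1, 220.3]]
```

```bash
cat >> h.py <<'E'
O=np.array([0.570,0.0766,0]); YAW=-1.3178
EX=np.array([np.cos(YAW),np.sin(YAW),0]); EY=np.array([-EX[1],EX[0],0]); EZ=np.array([0,0,1.])
B=lambda x,y,z:O+EX*x+EY*y+EZ*z
def ori(d,ty):  # tool z=d, tool y=ty
    return R.from_matrix(np.c_[np.cross(ty,d),ty,d]).as_rotvec()
DOWN=[ori(-EZ,s*EX) for s in (1,-1)]
def hookpose(th,a,r,off=0.,s=1,y=0.):
    """tip's upper corner at radius r on lid underside, lid angle th, tool pitched a below horizontal"""
    d=np.cos(a)*EX-np.sin(a)*EZ; n=np.sin(a)*EX+np.cos(a)*EZ
    u=-np.cos(th)*EX+np.sin(th)*EZ; v=-np.sin(th)*EX-np.cos(th)*EZ
    C=B(.089,y,.095)+r*u+(.004+off)*v
    return C-.011*n-.022*d, ori(d,s*EY)
E
python3 - <<'E'
from h import *
for D in DOWN: print([None if (q:=manip.solve_ik(B(-.133,y,.082),D)) is None else q for y in (.085,.12)])
for s in (1,-1):
  for a in np.radians([0,15,30,45,60]):
    print(s,np.degrees(a).round(),[None if (q:=manip.solve_ik(*hookpose(t,a,.180,s=s))) is None else np.round(q,2).tolist() for t in (-.05,.8,1.6,1.9)])
E
```

```text
[array([ 3.32927407e-01,  6.86307315e-01,  1.63374998e+00, -4.44089210e-16,
        8.21535360e-01,  1.65072741e+00]), array([ 3.28900307e-01,  7.26161038e-01,  1.54709957e+00, -4.44089210e-16,
        8.68332047e-01,  1.64670031e+00])]
[array([ 3.32927407e-01,  6.86307315e-01,  1.63374998e+00, -4.44089210e-16,
        8.21535360e-01, -1.49086525e+00]), array([ 3.28900307e-01,  7.26161038e-01,  1.54709957e+00, -4.44089210e-16,
        8.68332047e-01, -1.49489235e+00])]
1 0.0 [[0.75, 1.15, 1.54, -1.12, 1.78, 1.17], [0.68, 0.9, 1.68, -1.2, 1.79, 1.05], None, None]
1 15.0 [[0.74, 1.02, 1.61, -1.02, 1.57, 1.12], [0.67, 0.77, 1.71, -1.09, 1.61, 0.97], [0.46, 0.64, 1.81, -1.24, 1.5, 0.89], None]
1 30.0 [[0.7, 0.88, 1.67, -0.92, 1.36, 1.04], [0.63, 0.64, 1.73, -0.95, 1.43, 0.86], [0.42, 0.52, 1.8, -1.07, 1.33, 0.73], [0.33, 0.52, 1.82, -1.13, 1.26, 0.72]]
1 45.0 [[0.64, 0.76, 1.73, -0.8, 1.16, 0.91], [0.56, 0.53, 1.75, -0.78, 1.27, 0.71], [0.34, 0.42, 1.78, -0.86, 1.2, 0.52], [0.25, 0.42, 1.8, -0.9, 1.13, 0.49]]
1 60.0 [[0.54, 0.66, 1.78, -0.62, 0.97, 0.72], [0.46, 0.44, 1.76, -0.57, 1.13, 0.5], [0.23, 0.35, 1.75, -0.59, 1.11, 0.27], [0.14, 0.36, 1.75, -0.61, 1.05, 0.2]]
-1 0.0 [[0.75, 1.15, 1.54, -1.12, 1.78, -1.97], [0.68, 0.9, 1.68, -1.2, 1.79, -2.09], None, None]
-1 15.0 [[0.74, 1.02, 1.61, -1.02, 1.57, -2.03], [0.67, 0.77, 1.71, -1.09, 1.61, -2.17], [0.46, 0.64, 1.81, -1.24, 1.5, -2.25], None]
-1 30.0 [[0.7, 0.88, 1.67, -0.92, 1.36, -2.11], [0.63, 0.64, 1.73, -0.95, 1.43, -2.28], [0.42, 0.52, 1.8, -1.07, 1.33, -2.41], [0.33, 0.52, 1.82, -1.13, 1.26, -2.42]]
-1 45.0 [[0.64, 0.76, 1.73, -0.8, 1.16, -2.23], [0.56, 0.53, 1.75, -0.78, 1.27, -2.44], None, None]
-1 60.0 [[0.54, 0.66, 1.78, -0.62, 0.97, -2.42], None, None, None]
```

```bash
python3 - <<'E'
from h import *
manip.command_gripper(0.0)
D=DOWN[0]
manip.move_to(B(-.133,.080,.20),D)
manip.servo_line(B(-.133,.080,.082),D,rate=.12)
manip.hold(.2); F0=np.array(manip.get_contact_force()); print("w",manip.get_width(),"F0",F0.round(2))
y=.080
while y<.140:
    y+=.0015
    manip.servo_line(B(-.133,y,.082),D,rate=.03)
    f=(np.array(manip.get_contact_force())-F0); fb=[f@EX,f@EY,f[2]]
    p=manip.get_position()-O
    print(round(y,4),round(p@EY,4),np.round(fb,2))
    if fb[1]<-5: break
c=cam("wrist"); save(c,"w1"); print(manip.get_time())
E
```

```text
w 0.00012131780361338789 F0 [ 0.26 -0.    0.79]
0.0815 0.0817 [-0.86 -0.59 -1.77]
0.083 0.0831 [ 0.29 -0.44 -0.47]
0.0845 0.0846 [-0.24  0.16 -0.4 ]
0.086 0.0861 [-0.44 -0.59 -0.09]
0.0875 0.0876 [-0.53 -0.73 -2.37]
0.089 0.0891 [-0.07  0.37 -1.21]
0.0905 0.0906 [-0.8  -0.28 -0.72]
0.092 0.0921 [-0.61 -0.1  -0.66]
0.0935 0.0936 [-0.57 -0.12 -0.92]
0.095 0.0951 [ 0.29  0.74 -1.01]
0.0965 0.0964 [-0.25 -1.22 -0.08]
0.098 0.098 [-0.8  -0.75 -1.37]
0.0995 0.0996 [ 0.16 -1.04 -0.68]
0.101 0.1011 [ 0.85 -1.38 -1.17]
0.1025 0.1026 [ 0.77 -0.83 -0.86]
0.104 0.1042 [ 0.04 -1.09 -1.57]
0.1055 0.1056 [-0.72 -0.95 -1.1 ]
0.107 0.1071 [ 0.22 -0.81 -1.92]
0.1085 0.1086 [-0.77 -1.02 -1.42]
0.11 0.1102 [ 0.53 -0.37 -1.1 ]
0.1115 0.1117 [-0.04 -0.71 -0.91]
0.113 0.1131 [-0.32 -0.06 -1.77]
0.1145 0.1146 [ 0.28 -1.31 -0.99]
0.116 0.1161 [-0.73 -0.93 -0.66]
0.1175 0.1177 [ 0.05 -0.72 -1.18]
0.119 0.1191 [ 0.14  0.76 -1.01]
0.1205 0.1207 [-0.19 -1.16 -1.79]
0.122 0.1213 [-0.61 -4.34  0.76]
0.1235 0.1217 [-0.37 -8.52  2.86]
11.45
```

View pics/w1.png

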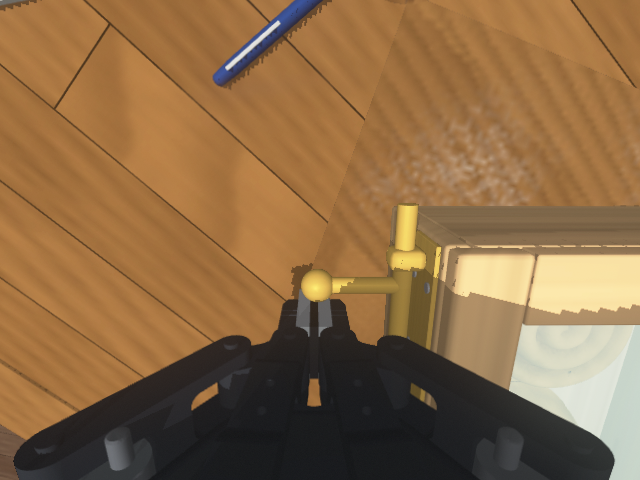

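The wrist view shows the fingertip against the ball at (317,285), with the bolt slid back. The push covered 26 mm from first contact to a hard stop, so the bolt is fully drawn. Next is the lip.

```bash
python3 - <<'E'
from h import *
D=DOWN[0]; a=np.radians(30)
manip.servo_line(B(-.135,.108,.082),D,rate=.05)
manip.servo_line(B(-.150,.100,.20),D,rate=.2)
p,o=hookpose(0,a,.28,.0); p[2]+=.10; manip.move_to(p,o)
manip.servo_line(hookpose(0,a,.26,.014)[0],o,rate=.15)
manip.hold(.2); F0=np.array(manip.get_contact_force())
fb=lambda:(lambda f:np.round([f@EX,f@EY,f[2]],1))(np.array(manip.get_contact_force())-F0)
manip.servo_line(hookpose(0,a,.181,.014)[0],o,rate=.06); print("in",fb())
save(cam("wrist"),"w2"); save(cam("scene"),"s2"); save(cam("top"),"t2")
for k in range(1,4):
    manip.servo_line(hookpose(.05*k,a,.181,.012)[0],o,rate=.04); print(.05*k,fb())
    if np.abs(fb()).max()>10: break
c=cam("scene"); save(c,"s3"); print(manip.get_time(),manip.get_joint_positions().round(2))
A=cv2.imread("pics/w2.png"); Bm=cv2.resize(c["image"][170:290,200:400,::-1],(640,384),interpolation=cv2.INTER_CUBIC)
cv2.imwrite("pics/m1.png",cv2.resize(np.vstack([A[100:],Bm]),None,fx=.78,fy=.78))
E
```

```text
in [ 0.   0.5 -1.2]
0.05 [-1.3 -0.4 -2.5]
0.1 [-0.5  0.3 -2.3]
0.15000000000000002 [ 0.1 -0.  -2.4]
17.425 [ 0.7   0.84  1.68 -0.92  1.38  1.01]
```

View pics/m1.png

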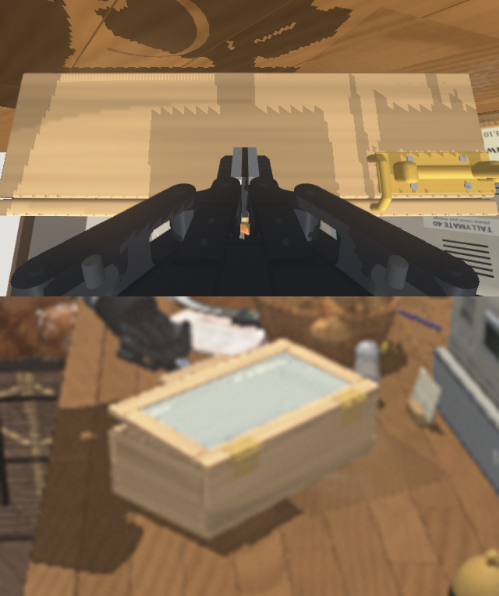

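The lower half shows the lid's front edge raised off the bin at about (115,415)–(215,470). The fingertips are hooked under the lip and the force is about 2 N, so I'll continue the arc.

```bash
python3 - <<'E'
from h import *
a=np.radians(30); o=hookpose(0,a,.18)[1]
f0=np.array(manip.get_contact_force())
ok=True
for th in np.arange(.22,1.9,.08):
    off=.012-.008*min(1,(th-.15)/.6)
    manip.servo_line(hookpose(th,a,.181,off)[0],o,rate=.05)
    f=np.array(manip.get_contact_force()); f=np.round([f@EX,f@EY,f[2]],1); print(round(th,2),f)
    if np.linalg.norm(f)>12: print("STOP"); break
print(manip.get_time())
c=cam("scene"); save(c,"s4"); t=cam("top"); save(t,"t4")
cv2.imwrite("pics/m2.png",cv2.resize(np.hstack([c["image"][60:380,140:460],t["image"][60:380,120:440]])[:,:,::-1],(800,400)))
E
```

```text
0.22 [-0.9 -1.  -1. ]
0.3 [-0.8  0.9 -2.2]
0.38 [-1.1  0.5 -1.2]
0.46 [-0.8 -0.3 -1.5]
0.54 [-1.7  0.2 -0.5]
0.62 [-2.4 -0.5 -0.5]
0.7 [-1.6 -0.7 -0.9]
0.78 [-1.3 -0.1  0.1]
0.86 [-1.5 -0.1 -0.4]
0.94 [-0.7 -0.5  0.1]
1.02 [-0.9  0.4  0.2]
1.1 [-1.1  0.6  0.7]
1.18 [-0.9 -0.8  0.4]
1.26 [-1.4 -1.  -0.4]
1.34 [-1.6  0.   0.1]
1.42 [-1.3 -0.4 -0.7]
1.5 [ 0.2 -1.1 -0.1]
1.58 [-0.4  0.2  0.2]
1.66 [-0.2 -0.9 -0.3]
1.74 [-0.6  0.5 -0. ]
1.82 [-0.3  0.5 -0.5]
26.7917
```

View pics/m2.png

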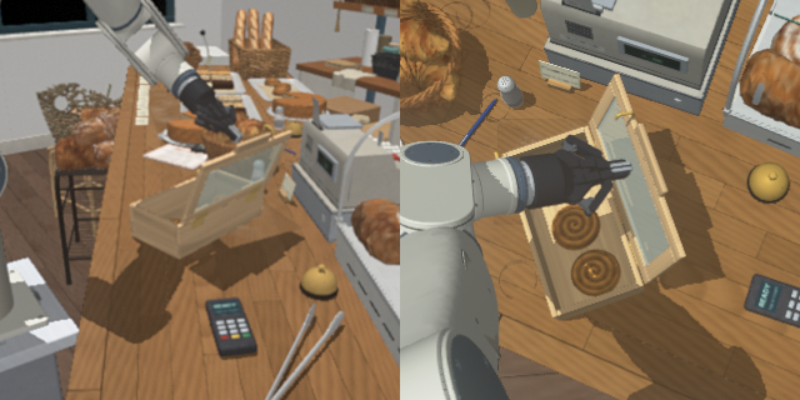

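The lid is past upright and leaning back in both views. I'll withdraw along the tool axis and check.

```bash
python3 - <<'E'
from h import *
a=np.radians(30); d=np.cos(a)*EX-np.sin(a)*EZ
p=np.array(manip.get_position())
manip.servo_line(p-.10*d,rate=.1)
p=p-.20*d; p[2]+=.03; manip.servo_line(p,rate=.15)
manip.set_joints([1.171,.423,1.63,0,1.089,-.019]); manip.hold(.5)
print(manip.get_time(),np.array(manip.get_contact_force()).round(1))
c=cam("scene"); t=cam("top"); save(t,"t5"); save(c,"s5")
cv2.imwrite("pics/m3.png",cv2.resize(np.hstack([c["image"][120:320,200:400],t["image"][130:330,160:360]])[:,:,::-1],(800,400),interpolation=cv2.INTER_CUBIC))
E
```

```text
31.5 [-1.2  0.6  0.7]
```

View pics/m3.png

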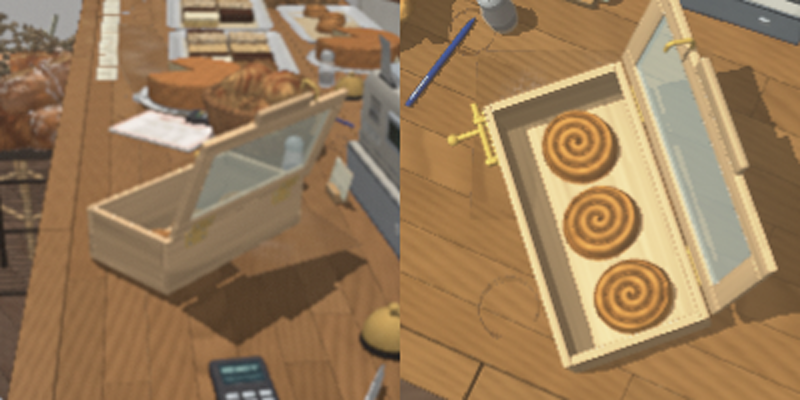

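The lid leans back by itself, the three buns are in place, and the knob, now at about (186,199) in the full top image, has moved about 26 mm. The bin hasn't moved.

```bash
python3 -c "
from rig import manip
print(manip.sign_off())"
```

```text
the job is handed in; nothing more can be done
None
```

The bolt is fully drawn, the lid stands open leaning back by itself, the bin and buns stayed in place, and I handed the job in at about 31.5 s.

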